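# Slide the specimen carrier under the microscope bridge

### The job

Load the demonstration microscope: push the yellow specimen carrier sideways until its long side lies flat against the stage's side fence, then push it by its tail end along the fence, under the low bridge, until its front end is fully home against the end stop. Only push it with the fingers: keep it flat on the stage, never lifting or tipping it, and do not bump the bridge with it or with the robot. Leave the jar, the dish and the slide box where they are and finish clear of everything.

Things in the scene. Friction and masses are not known exactly. Their poses are not given: they have to be found in the camera images.
- stand: Fixed stand on the table; place and yaw vary. Origin on the table top under the microscope's lens; x = loading direction (within 20 deg of world x), y towards the side fence (left), z up. Black stage plate 8 mm thick (top z = 8 mm), x -245 to +75, y -135 to +45 mm. Carrier fully home: its origin at x = -35 mm, y = 0, z = 8 mm, axes parallel to the stand's.
- fence (a point): Aluminium side fence: rib on the stage, 12 mm thick, 10 mm high, running along the stand's x from -175 to +40 mm. Its working face looks to the stand's -y and lies at y = +30 mm. This point: on that face at x = -65 mm, at the foot (stage top).
- stop (a point): Aluminium end stop: rib across the stage beyond the bridge, 12 mm thick, 10 mm high, from y = -42 to +30 mm. Its working face looks to the stand's -x and lies at x = +40 mm. This point: on that face at y = 0, at the foot (stage top).
- bridge: Low white bridge with microscope head, fixed on the stand; same origin and axes. Two posts, x -20 to +20 mm, at y +44 to +64 and -46 to -66 mm; beam underside 38 mm above the stage (z = 46), top z = 60 mm. On it a barrel 52 mm wide to z = 130 mm, black focus knobs out to y = +/-42 mm, eyepiece sloping away from the robot up to z = 191 mm.
- carrier: Loose yellow plate, 150 (x) x 60 (y) x 16 mm, about 0.3 kg, flat on the stage short of the bridge, 20 to 45 mm off its place at the fence, up to 10 deg askew. Origin: centre of underside; x to its front end. At the tail (x = -75) a wall as wide as the plate, 8 mm thick, flush with the end face, rises to 34 mm above the stage. Slides with 1 to 4 N.
- specimen (a point): Amber specimen fixed on the carrier's front half, 34 mm across, 18 mm tall, its top 34 mm above the stage (4 mm clear of the bridge). This point: centre of its top, at x = +35 mm, y = 0, z = 34 mm in the carrier's frame.
- jar: Bystander: closed specimen jar with green cap, 56 mm across, 85 mm tall, standing on the table left of the stand. Origin at the centre of its underside.
- dish: Bystander: flat clear covered dish, 84 mm across, 14 mm high, on the table right of the stand. Origin at the centre of its underside.
- slidebox: Bystander: wooden slide box 85 x 40 x 30 mm, on the table left of the stand. Origin at the centre of its underside.
Things that resemble listed ones, but are neither listed nor needed, are in the scene too. Several things have the shape of the carrier; the one meant has the colours described above.

How it is judged:
On the way, in this order (a step that is already met when the one before it is completed fails the run):
1. the carrier lies flat against the side fence (within 4 mm and 0.05 rad) with its specimen still short of the bridge (y of carrier in the frame of stand between -0.004 and 0.004 m and angle between the x axis of carrier and the x axis of stand, either way round below 0.05 rad and x of carrier in the frame of stand below -0.07 m), for 0.2 s.
2. the carrier is home against the end stop (within 4 mm) (y of carrier in the frame of stand between -0.004 and 0.004 m and angle between the x axis of carrier and the x axis of stand, either way round below 0.05 rad and x of carrier in the frame of stand above -0.039 m), for 0.2 s.
At the end, for the whole second after the job is handed in: The carrier lies flat and still on the stage, its front within 4 mm of the end stop, its side within 4 mm of the fence, parallel to it within 0.05 rad (all of step 2 and x of carrier in the frame of stand below -0.031 m and z of carrier in the frame of stand between 0.005 and 0.011 m and angle between carrier's own z axis and vertical below 0.03 rad and linear speed of carrier below 0.01 m/s); the robot touches nothing.
It fails at once if the carrier is lifted (more than 4 mm off the stage) (z of carrier in the frame of stand above 0.012 m).
It fails at once if the carrier is tipped (more than 0.06 rad) (angle between carrier's own z axis and vertical above 0.06 rad).
It fails at once if the carrier bumps the bridge (contact force between carrier and bridge above 2 N).
It fails at once if the robot bumps the bridge (contact force between any of the arm, the fingers and bridge above 2 N).
It fails at once if a bystander is moved by more than 10 mm (distance of any of jar, dish, slidebox from where it was at the start of the episode above 0.01 m).
It also fails if it takes over 58 s, if anything falls off the work surface, if the arm or the gripper's body presses on something with over 40 N, if the wrist force passes 120 N, or if a joint passes its speed limit or range.

### The arm

A 7-joint arm with a two-finger parallel gripper is mounted at the origin on the work surface. World frame = base frame: x ahead of the robot, y to its left, z up, the work surface at z = 0. Lengths are in m, angles in rad, forces in N, time in s.
With the tool pointing down it reaches from about 0.35 to 0.9 m from the base axis. Payload 7.2 kg.
Tool frame: the origin (TCP) lies on the centre line of the jaws, within the pads' length; the fingertips stand 19 mm ahead of it and the grasp point (between the pads) is the TCP; z points along the fingers, x is the direction in which the jaws open and shut, and the axes are right-handed (so a half turn about z gives the same grasp; the last joint's range is limited). The gripper opens to 88 mm and grips with 3 to 60 N. Pads are 20 mm wide; open, the fingers measure 115 mm over their backs; the gripper's body (75 mm by 178 mm) begins 61 mm behind the grasp point.
Start: joints at [1.26, 0.411, -0.013, 1.596, 0.006, 1.134, -0.082], TCP at [0.15, -0.607, 0.242] pointing down, gripper open.
Joint ranges: [-2.95, 2.95], [-0.29, 1.99], [-1.47, 1.44], [0.14, 2.54], [-1.03, 4.17], [0.13, 1.85], [-2.86, 2.86]. Speed limits (rad/s): [2.39, 2.39, 3.01, 3.01, 3.14, 3.14, 3.14].

### API

Orientations are given as a unit quaternion [x, y, z, w].
In Python, from plant import ctrl, optics gives the robot as it stands.
- The arm moves only by the tool drive_tool, never from a script. Its argument "targets" is a list of rows, each a list of 7 numbers: the shift along the world's x, y, z in cm, then the turn, a rotation vector about the world's x, y, z in units of 6 degrees (1.0 is 6 degrees), then the finger opening in cm, from 0 to 8.78. A call has 1 to 10 rows; each row shifts and turns the commanded pose from where the row before left it; what a row does not reach is not made up. A row lasts 1/12 s, in which the tool goes at most 41.7 mm and 7.16 degrees, less where a joint would pass 70% of its speed; a pose out of reach is approached as far as the arm can. A call is refused whole if a number of a shift passes 4.17 or a number of a turn 1, either way. A call with a gripper value outside its range is refused whole. The fingers move at their own pace and stop on an object; "grip_force" is the grip in N (left out, the last holds). Time passes only in rows, so rows that do not move let the fingers close. It gives the time, the measured TCP pose, the force and the opening at its end, in the units of the state.
- ctrl.get_obs(): the state, without advancing time (a new reading comes with each control period).
- optics.capture(name): name is "scene" or "top" or "wrist"; returns the picture (400x640x3 uint8, red, green, blue); there is no depth.
- optics.calibration(name): a dict with "vertical_fov" (degrees; the focal length in pixels is half the picture's height over the tangent of half this angle, whatever the lens; pixels are square), "cx", "cy" (the principal point, pixels), "cam_to_world" (4x4, takes a point from camera to world coordinates). Camera axes: x right, y down, z forward; pixel columns grow to the right and rows downward; lengths in m; the calibration is good to about 2 mm. A picture is of the moment at which its call begins: read the wrist's pose just before it. calibration takes no time and is no camera call; for the wrist camera it gives the pose at the moment of the call.
- ctrl.close_job(): hands the job in, once; it reports no verdict.
The state is a dict: "clock": time; "joint_pos": joint angles; "qd": joint speeds; "joint_efforts": joint torques, N m; "ee_pos": TCP position; "orientation": TCP orientation; "ft_force": force on the tool from outside, world axes, zero at the start; "ft_torque": the same for the moment, N m; "gripper_width": opening from 0.0 (shut) to 1.0 (fully open).
Only numpy, scipy, OpenCV 4.12 (cv2) and the standard library are available. Lean on these libraries where they do the work, as an engineer would, in place of code of your own. Each camera call takes 0.05 s, during which the arm holds its last target.

## Working session

There is one attempt and no reset: what is moved stays moved. The work goes in short steps, Python scripts to look and compute and a tool call to move; the robot and the scene stay as the last step left them, time stands still between calls to the robot, and variables do not carry over. Pictures are saved under pics/ and viewed, and the job is handed in when it is done.

Besides the shell and the picture viewer there is one more tool, called by a JSON object that holds its "method" and its "body". drive_tool: Moves the arm, as the interface text tells. Its arguments: {"type":"object","properties":{"targets":{"type":"array","items":{"type":"array","items":{"type":"number"}}},"grip_force":{"type":"number"}},"required":["targets"]}

```bash
ls; mkdir -p pics
python3 - <<'E'
from plant import ctrl, optics
import cv2
o=ctrl.get_obs(); print(o)
for n in ("scene","top"):
    im=optics.capture(n); cv2.imwrite(f"pics/{n}0.png",im[:,:,::-1]); c=optics.calibration(n); print(n,c)
E
```

```text
pics
{'clock': 0.0, 'joint_pos': array([ 1.25979244,  0.4118884 , -0.01273163,  1.59707352,  0.00560005,
        1.13424865, -0.08217834]), 'qd': array([ 8.05926089e-04, -8.12930767e-05, -1.24785774e-03, -1.81085033e-04,
        3.73893950e-04,  1.90894707e-03, -6.18380979e-04]), 'joint_efforts': array([-1.48031690e-03, -5.87961924e+01,  6.40826672e-01, -2.91083050e+01,
       -5.38448291e-02,  1.81939860e-02,  1.18542307e-04]), 'ee_pos': array([ 0.15012302, -0.60621059,  0.24080402]), 'orientation': array([ 7.87555389e-01, -6.16243364e-01, -6.53827869e-04, -4.45463163e-04]), 'ft_force': array([ 0.7999644 , -0.08704838,  0.13577339]), 'ft_torque': array([ 0.03615752, -0.05534814, -0.01784329]), 'gripper_width': 0.9970768326164506}
scene {'vertical_fov': 52.75425533817606, 'cx': 316.2644633453621, 'cy': 197.94223491794426, 'cam_to_world': array([[ 0.52949029,  0.55005073, -0.64582059,  1.10782099],
       [ 0.84815022, -0.3583061 ,  0.39020244, -0.37137673],
       [-0.01677033, -0.75436128, -0.65624524,  0.62365915],
       [ 0.        ,  0.        ,  0.        ,  1.        ]])}
top {'vertical_fov': 46.48080338556096, 'cx': 324.6348717392979, 'cy': 193.65560713338047, 'cam_to_world': array([[-0.01759366, -0.99185773,  0.12612976,  0.44237358],
       [-0.99974998,  0.01919258,  0.01147273, -0.04722034],
       [-0.01380007, -0.12589638, -0.99194741,  1.1668084 ],
       [ 0.        ,  0.        ,  0.        ,  1.        ]])}
```

View pics/scene0.png

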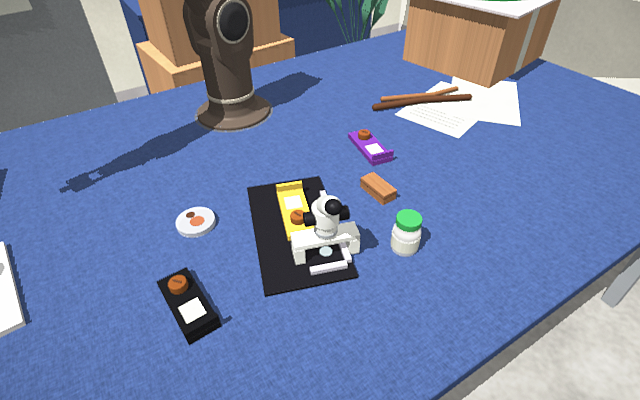

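View pics/top0.png

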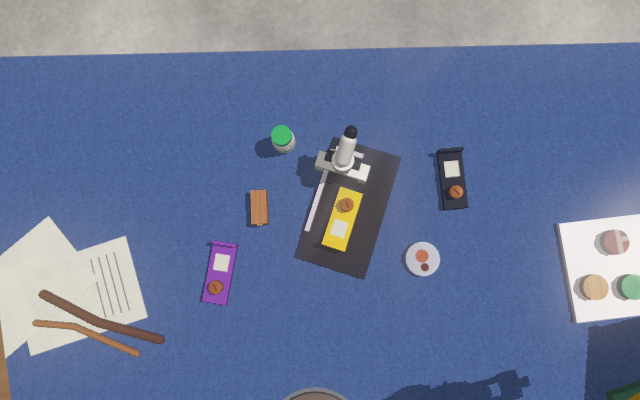

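```bash
cat > h.py <<'E'
import numpy as np, cv2
from plant import ctrl, optics
def cal(n):
    c=optics.calibration(n); f=200/np.tan(np.radians(c["vertical_fov"])/2); return f,c["cx"],c["cy"],c["cam_to_world"]
def ray(n,uv,z,c=None):
    f,cx,cy,T=c or cal(n); uv=np.atleast_2d(uv).astype(float)
    d=np.c_[(uv[:,0]-cx)/f,(uv[:,1]-cy)/f,np.ones(len(uv))]@T[:3,:3].T
    return T[:3,3]+d*((z-T[2,3])/d[:,2])[:,None]
def proj(n,P,c=None):
    f,cx,cy,T=c or cal(n); p=(np.atleast_2d(P)-T[:3,3])@T[:3,:3]
    return np.c_[f*p[:,0]/p[:,2]+cx,f*p[:,1]/p[:,2]+cy]
E
python3 - <<'E'
import cv2
im=cv2.imread("pics/top0.png")
cv2.imwrite("pics/top0c.png",cv2.resize(im[125:285,270:410],None,fx=3.7,fy=3.7,interpolation=cv2.INTER_NEAREST))
im=cv2.imread("pics/scene0.png")
cv2.imwrite("pics/scene0c.png",cv2.resize(im[170:300,235:375],None,fx=4.5,fy=4.5,interpolation=cv2.INTER_NEAREST))
E
```

```text
(no output)
```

View pics/top0c.png

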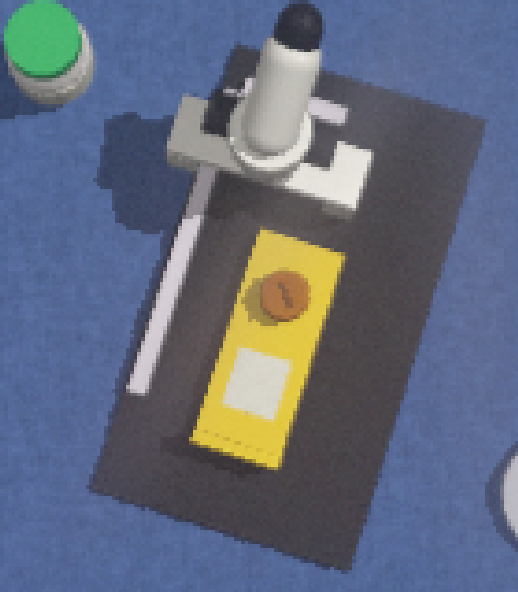

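View pics/scene0c.png

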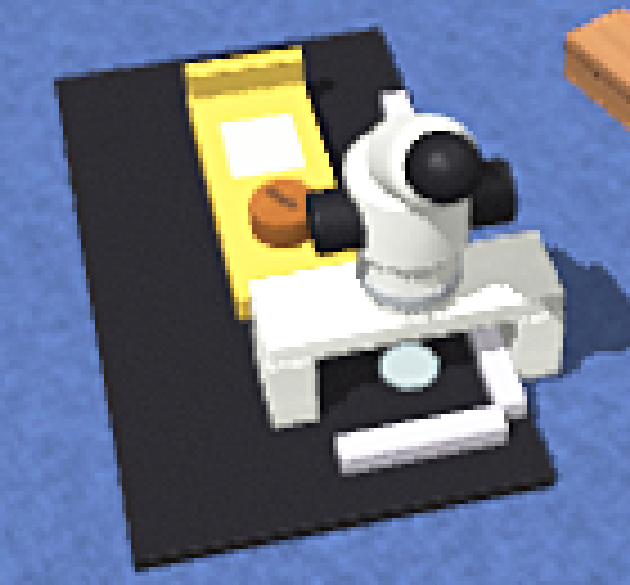

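```bash
cat >> h.py <<'E'
def edge(g,a,b,n=40,w=4,m=0.08):
    """subpixel edge points near segment a-b (pixels), fit line; returns point,dir,resid"""
    a,b=np.array(a,float),np.array(b,float); d=(b-a)/np.linalg.norm(b-a); nn=np.array([-d[1],d[0]])
    s=np.arange(-w,w+.01,.25); P=[]
    for t in np.linspace(m,1-m,n):
        p=a+(b-a)*t; q=p+s[:,None]*nn
        v=cv2.remap(g,q[:,0].astype(np.float32),q[:,1].astype(np.float32),cv2.INTER_LINEAR).ravel()
        k=np.abs(np.gradient(cv2.GaussianBlur(v[None],(0,0),2).ravel())); k[:3]=0;k[-3:]=0
        k=k**2; P.append(p+nn*(k*s).sum()/k.sum())
    P=np.array(P,np.float32); L=cv2.fitLine(P,cv2.DIST_HUBER,0,.01,.01).ravel()
    r=np.abs((P-L[2:])@np.array([-L[1],L[0]])); return L[2:],L[:2],np.median(r)
def isect(l1,l2):
    A=np.c_[l1[1],-l2[1]]; t=np.linalg.solve(A,l2[0]-l1[0]); return l1[0]+t[0]*l1[1]
E
python3 - <<'E'
from h import *
im=cv2.imread("pics/top0.png").astype(np.float32); c=cal("top")
full=lambda x,y:((x+.5)/3.7+270-.5,(y+.5)/3.7+125-.5)
b=im[:,:,0]
R=edge(b,full(485,122),full(350,570)); N=edge(b,full(90,488),full(350,570)); F=edge(b,full(240,45),full(485,120)); 
Lf=edge(b,full(90,488),full(128,390),n=15)
for l in (R,N,F,Lf): print(l[2])
cs=[isect(R,F),isect(R,N),isect(Lf,N),isect(Lf,F)]
W=ray("top",cs,.008,c); print("FR,NR,NL,FL",W.round(4))
print("len",np.linalg.norm(W[0]-W[1]),np.linalg.norm(W[1]-W[2]))
for l in (R,N,F):
    w=ray("top",[l[0],l[0]+50*l[1]],.008,c); dd=w[1]-w[0]; print("ang",np.degrees(np.arctan2(dd[1],dd[0])))
# yellow
g=im[:,:,2]
hsv=cv2.cvtColor(im.astype(np.uint8),cv2.COLOR_BGR2HSV)
m=cv2.inRange(hsv,(20,120,120),(35,255,255)); 
cn=max(cv2.findContours(m,cv2.RETR_EXTERNAL,cv2.CHAIN_APPROX_NONE)[0],key=cv2.contourArea)
print(cv2.minAreaRect(cn))
A,B,C,D=full(262,229),full(346,253),full(281,468),full(190,440)
r=edge(g,B,C,m=.12);l=edge(g,A,D,m=.12);f=edge(g,A,B,n=15,m=.15);t=edge(g,D,C,n=15,m=.15)
print([x[2] for x in(r,l,f,t)])
fr,fl=ray("top",[isect(r,f),isect(l,f)],.024,c)
tr,tl=ray("top",[isect(r,t),isect(l,t)],.042,c)
print("front",fr,fl,np.linalg.norm(fr-fl)); print("tail",tr,tl,np.linalg.norm(tr-tl)); print(np.linalg.norm((fr-tr)[:2]))
E
```

```text
0.082823515
0.1013663
0.1777857
0.21824646
FR,NR,NL,FL [[ 0.6792 -0.2284  0.008 ]
 [ 0.3752 -0.1258  0.008 ]
 [ 0.4336  0.0462  0.008 ]
 [ 0.7412 -0.0519  0.008 ]]
len 0.32086009111122993 0.18169448608481703
ang -18.64517412239224
ang -108.76117125193102
ang -109.33121980910947
((342.0782470703125, 218.76025390625), (25.026140213012695, 61.343143463134766), 18.083446502685547)
[np.float32(0.0487753), np.float32(0.09185624), np.float32(0.10098028), np.float32(0.076928735)]
front [ 0.58649379 -0.12811248  0.024     ] [ 0.60645927 -0.07203175  0.024     ] 0.059528722114166696
tail [ 0.44510704 -0.07887516  0.042     ] [ 0.46429126 -0.02311192  0.042     ] 0.05897094810950156
0.14971482068986092
```

Run:
```python
from h import *
im=cv2.imread("pics/top0.png").astype(np.float32); c=cal("top")
W=np.array([[.6792,-.2284],[.3752,-.1258],[.4336,.0462],[.7412,-.0519]]); S=np.array([[75,-135],[-245,-135],[-245,45],[75,45]])/1e3
w=W-W.mean(0); s=S-S.mean(0); yaw=np.arctan2((s[:,0]*w[:,1]-s[:,1]*w[:,0]).sum(),(s*w).sum())
R=np.array([[np.cos(yaw),-np.sin(yaw)],[np.sin(yaw),np.cos(yaw)]]); t=W.mean(0)-R@S.mean(0)
print(np.degrees(yaw),t,((W-t)@R-S)*1e3)
tofr=lambda P:(np.asarray(P)[:,:2]-t)@R
g=im[:,:,1]; full=lambda x,y:((x+.5)/3.7+270-.5,(y+.5)/3.7+125-.5)
e=edge(g,full(148,393),full(204,216),n=25,w=2); a=edge(g,full(126,390),full(182,216),n=25,w=2.); f=edge(g,full(128,390),full(148,395),n=8,w=3)
print(e[2],a[2]); 
p=ray("top",[e[0],e[0]+20*e[1]],.018,c); print("face",tofr(p)*1e3); 
p=ray("top",[a[0],a[0]+20*a[1]],.018,c); print("back",tofr(p)*1e3); print("near end",tofr(ray("top",[f[0]],.018,c))*1e3)
P=np.array([[ 0.58649379,-0.12811248],[ 0.60645927,-0.07203175],[ 0.44510704,-0.07887516],[ 0.46429126,-0.02311192]])
q=tofr(P)*1e3;print("carrier FR FL TR TL",q)
np.savez("stand.npz",yaw=yaw,t=t,R=R)
hsv=cv2.cvtColor(im.astype(np.uint8),cv2.COLOR_BGR2HSV)
for n,lo,hi,z in (("green",(45,100,60),(80,255,255),.085),("brown",(5,120,80),(15,255,255),.03)):
    m=cv2.inRange(hsv,lo,hi)
    for cn in cv2.findContours(m,cv2.RETR_EXTERNAL,cv2.CHAIN_APPROX_NONE)[0]:
        if cv2.contourArea(cn)>60:
            rr=cv2.minAreaRect(cn);pp=ray("top",[rr[0]],z,c);print(n,rr,pp,tofr(pp)*1e3)
```

```text
-18.384786371527362 [ 0.65215445 -0.07408056] [[-0.66296158 -2.91285601]
 [-1.50647796 -1.43029149]
 [-0.33552263  0.20998175]
 [ 2.50496217  4.13316575]]
0.021774292 0.07064438
face [[-115.4702306    27.04087988]
 [ -65.55468467   26.82273255]]
back [[-109.79351287   40.05096797]
 [ -59.79212517   39.90161951]]
near end [[-173.84699191   32.1671115 ]]
carrier FR FL TR TL [[ -45.26781756  -71.98329917]
 [ -44.0090779   -12.46788736]
 [-194.96746501  -69.85202931]
 [-194.34997426  -10.88430986]]
green ((626.8285522460938, 393.8467102050781), (8.638945579528809, 28.695798873901367), 64.98310852050781) [[ 0.12282814 -0.69217094  0.085     ]] [[-307.36548931 -753.4908843 ]]
green ((281.0000305175781, 135.00001525878906), (19.798988342285156, 19.798988342285156), 45.0) [[0.72281032 0.06678017 0.085     ]] [[ 22.62251944 155.9558228 ]]
brown ((117.56034851074219, 345.02587890625), (45.694644927978516, 5.120951175689697), 23.198589324951172) [[0.23375254 0.46456116 0.03      ]] [[-566.93261507  379.18660059]]
brown ((215.5, 287.0), (12.0, 13.0), 90.0) [[0.36552563 0.23261605 0.03      ]] [[-368.73043711  200.64086328]]
brown ((421.75006103515625, 255.75003051757812), (10.60660171508789, 9.899495124816895), 45.0) [[ 0.43138198 -0.26572416  0.03      ]] [[-149.0603691  -251.49306135]]
brown ((346.0, 205.0), (12.0, 12.0), 90.0) [[ 0.55787881 -0.08595291  0.03      ]] [[-85.71928624 -41.00064641]]
brown ((259.0, 206.5), (16.0, 33.0), 0.0) [[0.5582367  0.12773535 0.03      ]] [[-152.77632057  161.8937995 ]]
brown ((456.0, 191.0), (12.0, 12.0), 90.0) [[ 0.58725358 -0.35638336  0.03      ]] [[  27.44915471 -288.36354838]]
```

```bash
cat >> h.py <<'E'
try:
    _s=np.load("stand2.npz"); yaw,t0,R2=float(_s["yaw"]),_s["t"],_s["R"]
except Exception: pass
def tos(P): return (np.atleast_2d(P)[:,:2]-t0)@R2
def tow(P): return np.atleast_2d(P)@R2.T+t0
def tool():
    from scipy.spatial.transform import Rotation as Ro
    o=ctrl.get_obs(); M=Ro.from_quat(o["orientation"]).as_matrix(); return o,M
def plan(sx,sy,z,ang):
    """ang: desired tool-x direction in stand frame, deg (mod 180 nearest)"""
    o,M=tool(); p=o["ee_pos"]; w=tow([sx/1e3,sy/1e3])[0]
    a=np.degrees(np.arctan2(M[1,0],M[0,0])); d=np.degrees(yaw)+ang-a; d=(d+90)%180-90
    print("clock",round(o["clock"],2),"tool stand mm",(tos(p[:2])*1e3).round(1),"z",p[2].round(4),"toolx ang stand",round(a-np.degrees(yaw),2),"tool z",M[:,2].round(3),"j7",o["joint_pos"][6].round(2),"F",o["ft_force"].round(2),"grip",o["gripper_width"].round(3))
    print("shift cm",((np.r_[w,z]-p)*100).round(2),"turn z units",round(d/6,2))
E
python3 - <<'E'
from h import *
yaw=np.radians(-18.65); R=np.array([[np.cos(yaw),-np.sin(yaw)],[np.sin(yaw),np.cos(yaw)]])
old=np.load("stand.npz"); face=np.array([-.090,.02693])@old["R"].T+old["t"]; nend=np.array([-.1738,.0322])@old["R"].T+old["t"]
NR=np.array([.3752,-.1258]);NL=np.array([.4336,.0462])
cor=np.array([[.6792,-.2284],[.3752,-.1258]])
ys=[(R.T@cor.mean(0))[1]+.135,(R.T@face)[1]-.030]; xs=[(R.T@((NR+NL)/2))[0]+.245,(R.T@nend)[0]+.175,(R.T@cor[0])[0]-.075]
print(ys,xs); t=R@np.array([np.mean(xs),np.mean(ys)]); np.savez("stand2.npz",yaw=yaw,t=t,R=R); print(t)
E
python3 - <<'E'
from h import *
P=np.array([[ 0.58649379,-0.12811248],[ 0.60645927,-0.07203175],[ 0.44510704,-0.07887516],[ 0.46429126,-0.02311192]])
print(tos(P)*1e3)
plan(-137,-100,.16,0)
for n,P in dict(jar=[.7228,.0668],box=[.558,.1277],dish=[.43,-.266]).items(): print(n,tos(P)*1e3)
E
```

```text
[np.float64(0.13579089574974662), np.float64(0.13487258827954282)] [np.float64(0.6408923301764874), np.float64(0.6426523875014751), np.float64(0.6415741918597401)]
[ 0.65128735 -0.07698343]
[[ -45.04086297  -69.16433537]
 [ -44.05762378   -9.64373465]
 [-194.74877196  -67.72602324]
 [-194.40423964   -8.75607725]]Traceback (most recent call last):
  File "<stdin>", line 4, in <module>
  File "h.py", line 37, in plan
    print("clock",round(o["clock"],2),"tool stand mm",(tos(p[:2])*1e3).round(1),"z",p[2].round(4),"toolx ang stand",round(a-np.degrees(yaw),2),"tool z",M[:,2].round(3),"j7",o["joint_pos"][6].round(2),"F",o["ft_force"].round(2),"grip",o["gripper_width"].round(3))
                                                                                                                                                                                                                                          ^^^^^^^^^^^^^^^^^^^^^^^^
AttributeError: 'float' object has no attribute 'round'
```

```bash
sed -i 's/o\["gripper_width"\].round(3)/round(o["gripper_width"],3)/' h.py
python3 - <<'E'
from h import *
plan(-137,-102,.16,0)
for n,P in dict(jar=[.7228,.0668],box=[.558,.1277],dish=[.43,-.266]).items(): print(n,tos(P)*1e3)
E
```

```text
clock 0.1 tool stand mm [[-305.6 -661.8]] z 0.2409 toolx ang stand -57.44 tool z [-0.     0.001 -1.   ] j7 -0.08 F [ 0.31  0.78 -0.15] grip 0.998
shift cm [33.87 47.65 -8.09] turn z units 9.57
jar [[ 21.7775324  159.10208745]]
box [[-153.84375488  164.10343288]]
dish [[-149.2225819  -249.85590662]]
```

{"method": "drive_tool", "body": {"targets": [[1.7, 2.4, 0, 0, 0, 0.6, 8.78], [1.7, 2.4, 0, 0, 0, 0.6, 8.78], [1.7, 2.4, 0, 0, 0, 0.6, 8.78], [1.7, 2.4, 0, 0, 0, 0.6, 8.78], [1.7, 2.4, 0, 0, 0, 0.6, 8.78], [1.7, 2.4, 0, 0, 0, 0.6, 8.78], [1.7, 2.4, 0, 0, 0, 0.6, 8.78], [1.7, 2.4, 0, 0, 0, 0.6, 8.78], [1.7, 2.4, 0, 0, 0, 0.6, 8.78], [1.7, 2.4, 0, 0, 0, 0.6, 8.78]]}}

```text
clock: 0.93
ee_pos: [0.3207, -0.3653, 0.2415]
orientation: [0.94, -0.341, -0.0, -0.0]
ft_force: [0.1, 0.0, -0.5]
gripper_width: 0.998
```

```bash
python3 -c "
from h import *
plan(-137,-102,.16,0)"
```

```text
clock 0.93 tool stand mm [[-221.1 -378.9]] z 0.2415 toolx ang stand -21.27 tool z [-0.  0. -1.] j7 -0.0 F [ 0.13  0.01 -0.53] grip 0.998
shift cm [16.82 23.55 -8.15] turn z units 3.54
```

{"method": "drive_tool", "body": {"targets": [[1.68, 2.36, -0.82, 0, 0, 0.35, 8.78], [1.68, 2.36, -0.82, 0, 0, 0.35, 8.78], [1.68, 2.36, -0.82, 0, 0, 0.35, 8.78], [1.68, 2.36, -0.82, 0, 0, 0.35, 8.78], [1.68, 2.36, -0.82, 0, 0, 0.35, 8.78], [1.68, 2.36, -0.82, 0, 0, 0.35, 8.78], [1.68, 2.36, -0.82, 0, 0, 0.35, 8.78], [1.68, 2.36, -0.82, 0, 0, 0.35, 8.78], [1.68, 2.36, -0.82, 0, 0, 0.35, 8.78], [1.68, 2.36, -0.82, 0, 0, 0.35, 8.78]]}}

```text
clock: 1.77
ee_pos: [0.4886, -0.1295, 0.1591]
orientation: [0.986, -0.165, -0.0, -0.0]
ft_force: [0.1, 0.5, -0.7]
gripper_width: 0.999
```

```bash
python3 -c "
from h import *
plan(-137,-100,.033,0)
for n in ('wrist','top'):
    cv2.imwrite(f'pics/{n}1.png',optics.capture(n)[:,:,::-1])"
```

```text
clock 1.77 tool stand mm [[-137.3 -101.7]] z 0.1591 toolx ang stand -0.35 tool z [-0.  0. -1.] j7 -0.36 F [ 0.11  0.5  -0.72] grip 0.999
shift cm [  0.09   0.15 -12.61] turn z units 0.06
```

View pics/wrist1.png

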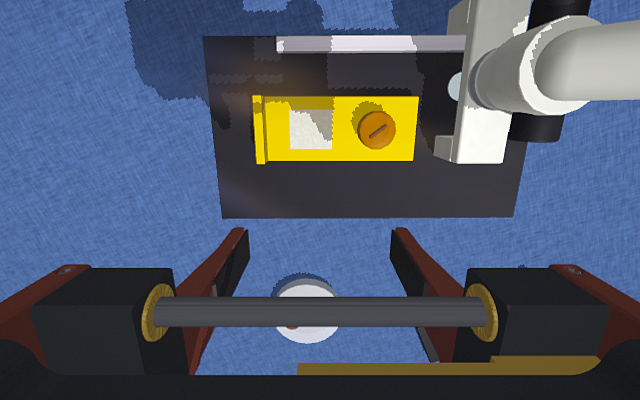

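View pics/top1.png

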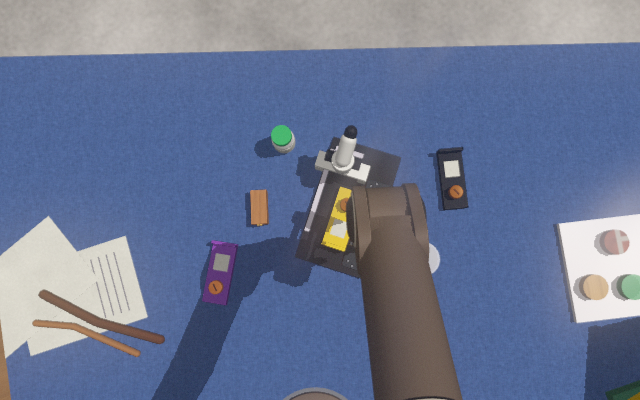

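{"method": "drive_tool", "body": {"targets": [[0.09, 0.15, -2, 0, 0, 0.06, 8.78], [0, 0, -2, 0, 0, 0, 8.78], [0, 0, -2, 0, 0, 0, 8.78], [0, 0, -2, 0, 0, 0, 8.78], [0, 0, -1.6, 0, 0, 0, 8.78], [0, 0, -1, 0, 0, 0, 8.78], [0, 0, -1, 0, 0, 0, 8.78], [0, 0, -0.6, 0, 0, 0, 8.78], [0, 0, -0.4, 0, 0, 0, 8.78], [0, 0, 0, 0, 0, 0, 8.78]]}}

```text
clock: 2.7
ee_pos: [0.489, -0.1292, 0.0333]
orientation: [0.987, -0.163, -0.0, 0.0]
ft_force: [0.4, -1.1, -0.1]
gripper_width: 1.001
```

```bash
python3 -c "
from h import *
plan(-137,-84,.033,0)
for n in ('wrist','scene'):
    cv2.imwrite(f'pics/{n}2.png',optics.capture(n)[:,:,::-1])"
```

```text
clock 2.7 tool stand mm [[-137.  -101.4]] z 0.0333 toolx ang stand -0.08 tool z [-0.  0. -1.] j7 -0.48 F [ 0.44 -1.11 -0.09] grip 1.001
shift cm [ 0.56  1.65 -0.03] turn z units 0.01
```

View pics/wrist2.png

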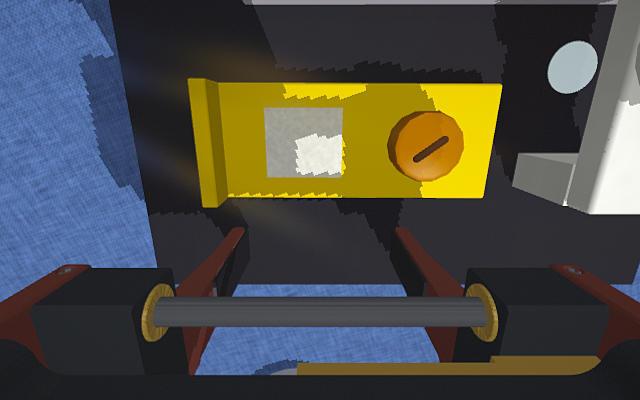

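View pics/scene2.png

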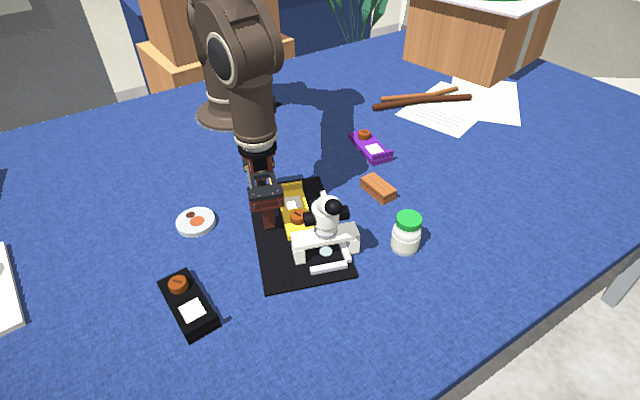

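{"method": "drive_tool", "body": {"targets": [[0.16, 0.47, 0, 0, 0, 0, 8.78], [0.16, 0.47, 0, 0, 0, 0, 8.78], [0.16, 0.47, 0, 0, 0, 0, 8.78], [0.1, 0.28, 0, 0, 0, 0, 8.78], [0.08, 0.24, 0, 0, 0, 0, 8.78], [0.08, 0.24, 0, 0, 0, 0, 8.78], [0.08, 0.24, 0, 0, 0, 0, 8.78], [0.08, 0.24, 0, 0, 0, 0, 8.78], [0.08, 0.24, 0, 0, 0, 0, 8.78], [0.08, 0.24, 0, 0, 0, 0, 8.78]]}}

```text
clock: 3.63
ee_pos: [0.4995, -0.0993, 0.0339]
orientation: [0.987, -0.163, -0.0, 0.001]
ft_force: [-2.4, -5.6, 3.8]
gripper_width: 1.002
```

```bash
python3 -c "
from h import *
plan(-137,-40,.033,0)
for n in ('wrist',):
    cv2.imwrite(f'pics/{n}3.png',optics.capture(n)[:,:,::-1])"
```

```text
clock 3.63 tool stand mm [[-136.7  -69.7]] z 0.0339 toolx ang stand -0.16 tool z [-0.    -0.002 -1.   ] j7 -0.54 F [-2.4  -5.64  3.77] grip 1.002
shift cm [ 0.92  2.82 -0.09] turn z units 0.03
```

View pics/wrist3.png

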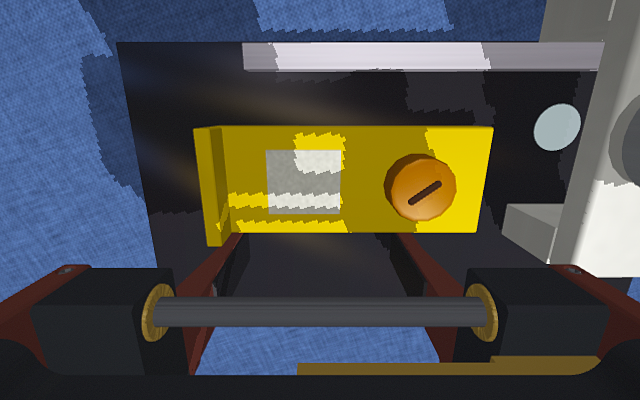

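{"method": "drive_tool", "body": {"targets": [[0.07, 0.21, 0, 0, 0, 0, 8.78], [0.07, 0.21, 0, 0, 0, 0, 8.78], [0.07, 0.21, 0, 0, 0, 0, 8.78], [0.07, 0.21, 0, 0, 0, 0, 8.78], [0.07, 0.21, 0, 0, 0, 0, 8.78], [0.07, 0.21, 0, 0, 0, 0, 8.78], [0.07, 0.21, 0, 0, 0, 0, 8.78], [0.07, 0.21, 0, 0, 0, 0, 8.78], [0.07, 0.21, 0, 0, 0, 0, 8.78], [0.07, 0.21, 0, 0, 0, 0, 8.78]]}}

```text
clock: 4.52
ee_pos: [0.5065, -0.0782, 0.0338]
orientation: [0.987, -0.163, -0.0, 0.001]
ft_force: [-2.1, -5.7, 4.7]
gripper_width: 1.0
```

```bash
python3 -c "
from h import *
plan(-137,-40,.033,0)
for n in ('wrist',):
    cv2.imwrite(f'pics/{n}4.png',optics.capture(n)[:,:,::-1])"
```

```text
clock 4.52 tool stand mm [[-136.7  -47.5]] z 0.0338 toolx ang stand -0.16 tool z [-0.    -0.002 -1.   ] j7 -0.58 F [-2.1  -5.68  4.66] grip 1.0
shift cm [ 0.21  0.72 -0.08] turn z units 0.03
```

View pics/wrist4.png

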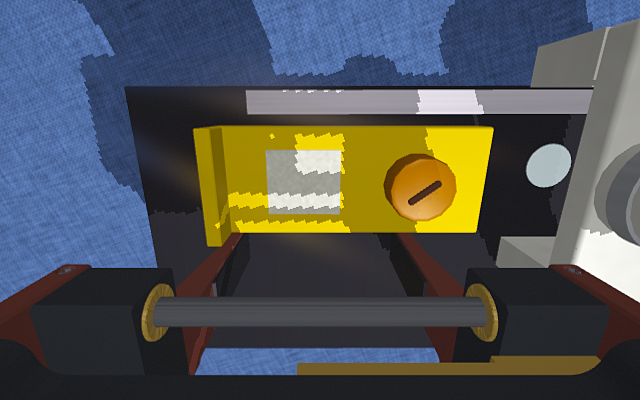

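{"method": "drive_tool", "body": {"targets": [[0.04, 0.12, 0, 0, 0, 0, 8.78], [0.04, 0.12, 0, 0, 0, 0, 8.78], [0.04, 0.12, 0, 0, 0, 0, 8.78], [0.04, 0.12, 0, 0, 0, 0, 8.78], [0.03, 0.1, 0, 0, 0, 0, 8.78], [0.03, 0.1, 0, 0, 0, 0, 8.78]]}}

```text
clock: 5.07
ee_pos: [0.5085, -0.0722, 0.0338]
orientation: [0.987, -0.163, -0.0, 0.001]
ft_force: [-3.7, -10.3, 6.7]
gripper_width: 1.0
```

```bash
python3 -c "
from h import *
plan(-137,-40,.033,0)
for n in ('wrist',):
    cv2.imwrite(f'pics/{n}5.png',optics.capture(n)[:,:,::-1])"
```

```text
clock 5.07 tool stand mm [[-136.8  -41.2]] z 0.0338 toolx ang stand -0.16 tool z [-0.001 -0.003 -1.   ] j7 -0.6 F [ -3.69 -10.31   6.69] grip 1.0
shift cm [ 0.02  0.12 -0.08] turn z units 0.03
```

View pics/wrist5.png

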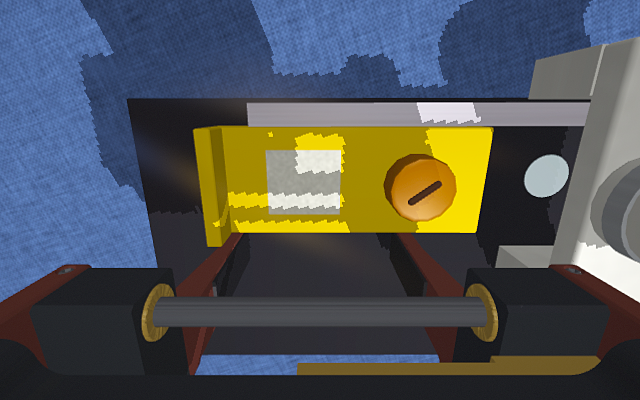

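{"method": "drive_tool", "body": {"targets": [[0.03, 0.08, 0, 0, 0, 0, 8.78], [0.02, 0.06, 0, 0, 0, 0, 8.78], [0, 0, 0, 0, 0, 0, 8.78], [0, 0, 0, 0, 0, 0, 8.78]]}}

```text
clock: 5.45
ee_pos: [0.5085, -0.0722, 0.0338]
orientation: [0.987, -0.164, -0.001, 0.002]
ft_force: [-3.2, -11.6, 6.3]
gripper_width: 0.998
```

```bash
python3 -c "
from h import *
plan(-137,-40,.033,0)
im=optics.capture('wrist')[:,:,::-1]; cv2.imwrite('pics/wrist6.png',im)
cv2.imwrite('pics/wrist6c.png',cv2.resize(im[90:140,180:500],None,fx=2.5,fy=2.5,interpolation=cv2.INTER_NEAREST))"
```

```text
clock 5.45 tool stand mm [[-136.8  -41.1]] z 0.0338 toolx ang stand -0.19 tool z [-0.002 -0.004 -1.   ] j7 -0.6 F [ -3.22 -11.64   6.27] grip 0.998
shift cm [ 0.02  0.11 -0.08] turn z units 0.03
```

View pics/wrist6c.png

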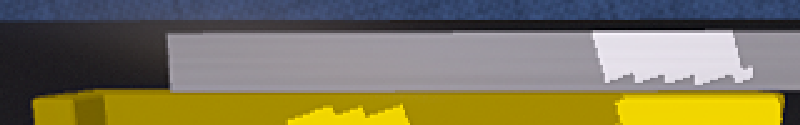

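{"method": "drive_tool", "body": {"targets": [[-0.1, -0.3, 0, 0, 0, 0, 8.78], [-0.16, -0.47, 0, 0, 0, 0, 8.78], [-0.32, -0.95, 0, 0, 0, 0, 8.78], [-0.32, -0.95, 0, 0, 0, 0, 8.78], [0, 0, 2, 0, 0, 0, 8.78], [0, 0, 2.5, 0, 0, 0, 8.78], [0, 0, 2.5, 0, 0, 0, 8.78], [0, 0, 2.5, 0, 0, 0, 8.78], [0, 0, 2, 0, 0, 0, 8.78], [0, 0, 0, 0, 0, 0, 5]]}}

```text
clock: 6.33
ee_pos: [0.5023, -0.0962, 0.1523]
orientation: [0.987, -0.163, 0.003, 0.0]
ft_force: [1.3, 0.3, -0.4]
gripper_width: 0.955
```

```bash
python3 -c "
from h import *
plan(-224,-4,.15,90)
cv2.imwrite('pics/scene7.png',optics.capture('scene')[:,:,::-1])
o,M=tool(); print('cam rel tool', ((cal('wrist')[3][:3,3]-o['ee_pos'])@M).round(3))
cv2.imwrite('pics/wrist7.png',optics.capture('wrist')[:,:,::-1]);np.save('w7.npy',cal('wrist')[3])"
```

```text
clock 6.33 tool stand mm [[-135.   -65.8]] z 0.1523 toolx ang stand -0.11 tool z [ 0.006 -0.001 -1.   ] j7 -0.43 F [ 1.33  0.3  -0.43] grip 0.955
shift cm [-6.45  8.7  -0.23] turn z units -14.98
cam rel tool [ 0.001 -0.079 -0.144]
```

View pics/wrist7.png

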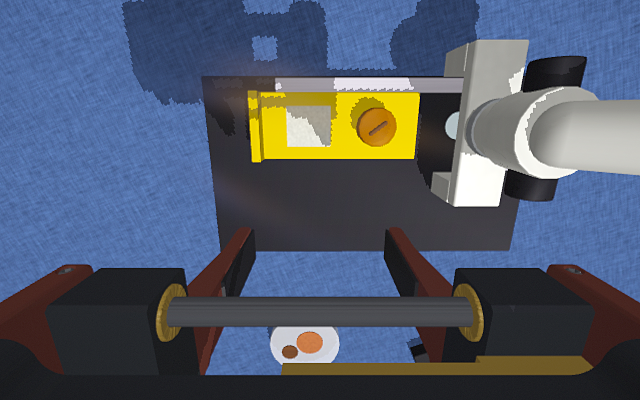

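Run:
```python
from h import *
im=cv2.imread('pics/wrist7.png').astype(np.float32); c=cal('wrist'); g=im[:,:,2]
def S(uv,z): return (tos(ray('wrist',uv,z,c))*1e3).round(1)
r=edge(g,(265,159),(415,158),m=.1); f=edge(g,(419,95),(416,157),n=20,w=3); t=edge(g,(249,91),(252,161),n=20,w=3)
l=edge(g,(270,93),(415,94),m=.1,w=2)
print([x[2] for x in (r,f,t,l)])
print("FR",S([isect(r,f)],.024),"TRwall",S([isect(t,r)],.042))
for n,x,z in(("right",r,.024),("front",f,.024),("tail",t,.042),("left",l,.024)):
    p=S([x[0]-40*x[1],x[0]+40*x[1]] if n in("right","left") else [x[0]-25*x[1],x[0]+25*x[1]],z); d=p[1]-p[0]; print(n,p,np.degrees(np.arctan2(d[1],d[0])))
e=edge(im[:,:,0],(225,249),(505,249),w=3); p=S([e[0]-80*e[1],e[0]+80*e[1]],.008); d=p[1]-p[0];print("stage right (y=-135)",p,np.degrees(np.arctan2(d[1],d[0])))
e=edge(im[:,:,0],(205,90),(220,240),w=3); p=S([e[0]-40*e[1],e[0]+40*e[1]],.008);print("stage near (x=-245)",p)
```

```text
[np.float32(0.008719103), np.float32(0.11730173), np.float32(0.08023), np.float32(0.0128531195)]
FR [[-46.7 -29.5]] TRwall [[-195.9  -26.4]]
right [[-155.9  -29.3]
 [ -80.3  -29.4]] -0.075788023937646
front [[-46.6 -17.2]
 [-46.6  26.6]] 90.0
tail [[-195.5   20.1]
 [-195.8  -21.5]] -90.4131835550276
left [[-146.5   29.3]
 [ -75.5   28.9]] -0.322789708959752
stage right (y=-135) [[-166.6 -133.7]
 [   9.9 -133.7]] 0.0
stage near (x=-245) [[-245.    -0.4]
 [-245.4  -81.5]]
```

{"method": "drive_tool", "body": {"targets": [[-0.6, 0, 0, 0, 0, 0.5, 2.8], [-0.6, 0.6, 0, 0, 0, 1, 2.8], [-0.6, 0.9, 0, 0, 0, 1, 2.8], [-0.6, 0.9, 0, 0, 0, 1, 2.8], [-0.6, 0.9, 0, 0, 0, 1, 2.8], [-0.6, 0.9, 0, 0, 0, 1, 2.8], [-0.6, 0.9, 0, 0, 0, 1, 2.8], [-0.6, 0.9, 0, 0, 0, 1, 2.8], [-0.6, 0.9, 0, 0, 0, 1, 2.8], [-0.6, 0.9, 0, 0, 0, 1, 2.8]]}}

```text
clock: 7.27
ee_pos: [0.4391, -0.0172, 0.1472]
orientation: [0.944, 0.33, -0.001, -0.001]
ft_force: [-0.3, -0.3, -0.3]
gripper_width: 0.323
```

{"method": "drive_tool", "body": {"targets": [[-0.45, 0.9, 0, 0, 0, 1, 2.8], [0, 0, 0, 0, 0, 1, 2.8], [0, 0, 0, 0, 0, 1, 2.8], [0, 0, 0, 0, 0, 1, 2.8], [0, 0, 0, 0, 0, 1, 2.8], [0, 0, 0, 0, 0, 0.5, 2.8], [0, 0, 0, 0, 0, 0, 2.8]]}}

```text
clock: 7.85
ee_pos: [0.435, -0.0086, 0.1473]
orientation: [0.812, 0.584, -0.001, -0.001]
ft_force: [-0.2, -0.2, 0.2]
gripper_width: 0.315
```

```bash
python3 -c "
from h import *
plan(-224,-4,.034,90)"
```

```text
clock 7.85 tool stand mm [[-226.8   -4.4]] z 0.1473 toolx ang stand 90.05 tool z [-0.002  0.001 -1.   ] j7 0.83 F [-0.19 -0.2   0.22] grip 0.315
shift cm [  0.28  -0.05 -11.33] turn z units -0.01
```

{"method": "drive_tool", "body": {"targets": [[0, 0, -2, 0, 0, 0, 2.8], [0, 0, -2, 0, 0, 0, 2.8], [0, 0, -2, 0, 0, 0, 2.8], [0, 0, -2, 0, 0, 0, 2.8], [0, 0, -1.3, 0, 0, 0, 2.8], [0, 0, -1, 0, 0, 0, 2.8], [0, 0, -0.6, 0, 0, 0, 2.8], [0, 0, -0.4, 0, 0, 0, 2.8], [0, 0, 0, 0, 0, 0, 2.8]]}}

```text
clock: 8.6
ee_pos: [0.4357, -0.0083, 0.0351]
orientation: [0.813, 0.582, -0.0, -0.0]
ft_force: [-0.9, -0.0, 0.5]
gripper_width: 0.315
```

```bash
python3 -c "
from h import *
plan(-205.5,-4,.034,90)
for n in ('scene','wrist'): cv2.imwrite(f'pics/{n}8.png',optics.capture(n)[:,:,::-1])"
```

```text
clock 8.6 tool stand mm [[-226.3   -3.9]] z 0.0351 toolx ang stand 89.9 tool z [-0.001  0.    -1.   ] j7 0.6 F [-0.86 -0.01  0.45] grip 0.315
shift cm [ 1.96 -0.68 -0.11] turn z units 0.02
```

View pics/scene8.png

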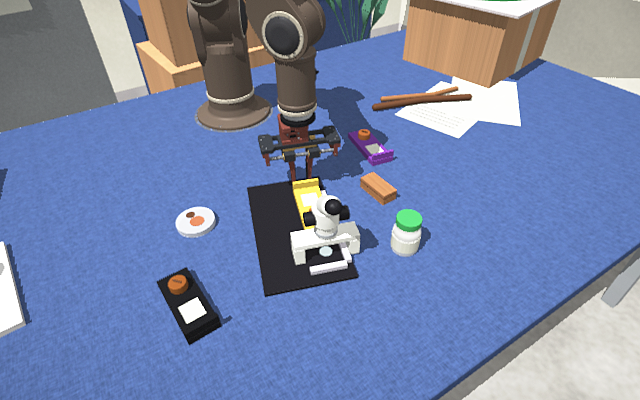

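View pics/wrist8.png

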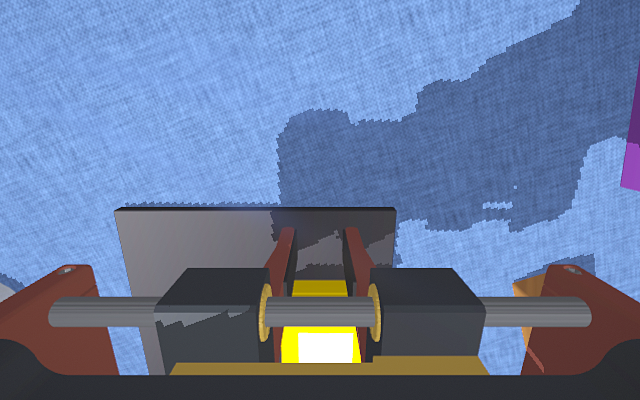

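{"method": "drive_tool", "body": {"targets": [[0.47, -0.16, 0, 0, 0, 0, 2.8], [0.47, -0.16, 0, 0, 0, 0, 2.8], [0.47, -0.16, 0, 0, 0, 0, 2.8], [0.24, -0.08, 0, 0, 0, 0, 2.8], [0.24, -0.08, 0, 0, 0, 0, 2.8], [0.24, -0.08, 0, 0, 0, 0, 2.8], [0.24, -0.08, 0, 0, 0, 0, 2.8], [0.24, -0.08, 0, 0, 0, 0, 2.8], [0.24, -0.08, 0, 0, 0, 0, 2.8], [0.24, -0.08, 0, 0, 0, 0, 2.8]]}}

```text
clock: 9.53
ee_pos: [0.4652, -0.0184, 0.0354]
orientation: [0.813, 0.583, -0.001, -0.001]
ft_force: [-6.5, 1.6, 5.3]
gripper_width: 0.317
```

```bash
python3 -c "
from h import *
plan(-122,-4,.034,90)
for n in ('scene','wrist'): cv2.imwrite(f'pics/{n}9.png',optics.capture(n)[:,:,::-1])
im=cv2.imread('pics/scene9.png'); cv2.imwrite('pics/scene9c.png',cv2.resize(im[160:300,235:375],None,fx=4,fy=4))"
```

```text
clock 9.53 tool stand mm [[-195.1   -4. ]] z 0.0354 toolx ang stand 89.96 tool z [-0.003 -0.    -1.   ] j7 0.64 F [-6.46  1.58  5.34] grip 0.317
shift cm [ 6.92 -2.34 -0.14] turn z units 0.01
```

View pics/scene9c.png

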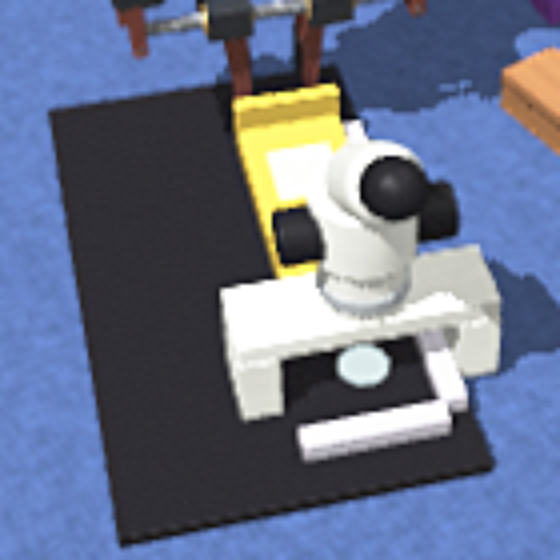

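View pics/wrist9.png

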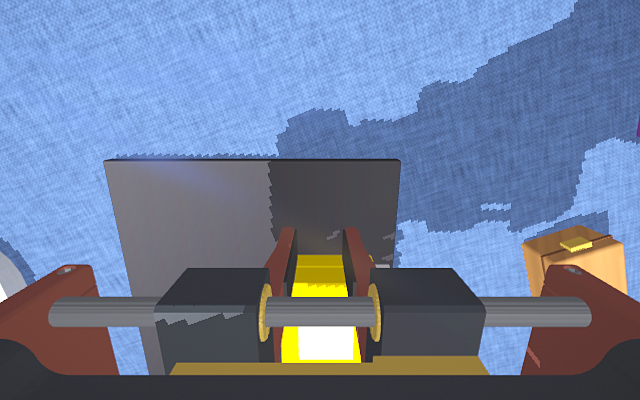

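{"method": "drive_tool", "body": {"targets": [[0.27, -0.09, 0, 0, 0, 0, 2.8], [0.27, -0.09, 0, 0, 0, 0, 2.8], [0.27, -0.09, 0, 0, 0, 0, 2.8], [0.27, -0.09, 0, 0, 0, 0, 2.8], [0.27, -0.09, 0, 0, 0, 0, 2.8], [0.27, -0.09, 0, 0, 0, 0, 2.8], [0.27, -0.09, 0, 0, 0, 0, 2.8], [0.27, -0.09, 0, 0, 0, 0, 2.8], [0.27, -0.09, 0, 0, 0, 0, 2.8], [0.27, -0.09, 0, 0, 0, 0, 2.8]]}}

```text
clock: 10.47
ee_pos: [0.4938, -0.0281, 0.0355]
orientation: [0.813, 0.583, -0.0, -0.0]
ft_force: [-2.9, -1.1, -0.9]
gripper_width: 0.317
```

```bash
python3 -c "
from h import *
plan(-122,-4,.034,90)
for n in ('scene','wrist'): cv2.imwrite(f'pics/{n}10.png',optics.capture(n)[:,:,::-1])
im=cv2.imread('pics/scene10.png'); cv2.imwrite('pics/scene10c.png',cv2.resize(im[160:300,235:375],None,fx=4,fy=4))"
```

```text
clock 10.47 tool stand mm [[-164.8   -4. ]] z 0.0355 toolx ang stand 89.91 tool z [-0.001 -0.    -1.   ] j7 0.67 F [-2.9  -1.07 -0.92] grip 0.317
shift cm [ 4.06 -1.37 -0.15] turn z units 0.01
```

View pics/scene10c.png

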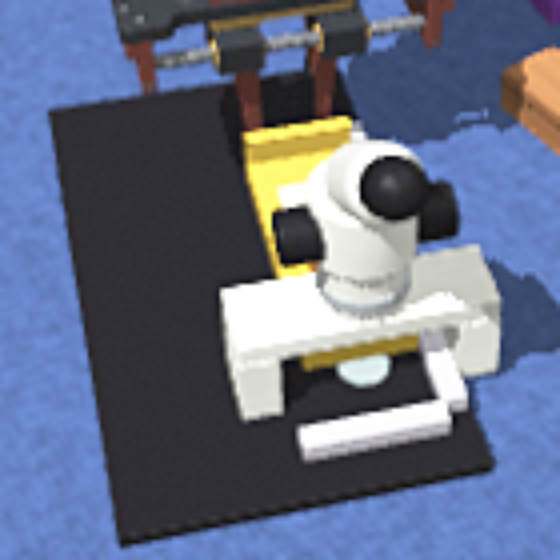

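View pics/wrist10.png

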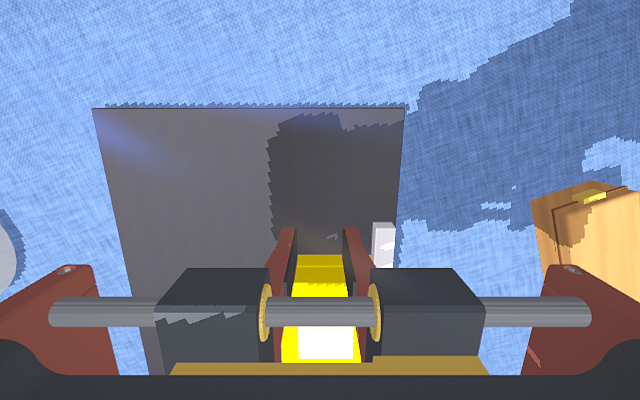

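{"method": "drive_tool", "body": {"targets": [[0.27, -0.09, 0, 0, 0, 0, 2.8], [0.27, -0.09, 0, 0, 0, 0, 2.8], [0.27, -0.09, 0, 0, 0, 0, 2.8], [0.27, -0.09, 0, 0, 0, 0, 2.8], [0.27, -0.09, 0, 0, 0, 0, 2.8], [0.27, -0.09, 0, 0, 0, 0, 2.8], [0.27, -0.09, 0, 0, 0, 0, 2.8], [0.27, -0.09, 0, 0, 0, 0, 2.8], [0.27, -0.09, 0, 0, 0, 0, 2.8], [0.27, -0.09, 0, 0, 0, 0, 2.8]]}}

```text
clock: 11.4
ee_pos: [0.5198, -0.0364, 0.0357]
orientation: [0.813, 0.583, -0.001, -0.001]
ft_force: [-6.7, 0.4, 4.4]
gripper_width: 0.318
```

```bash
python3 -c "
from h import *
plan(-121,-4,.034,90)
for n in ('scene','wrist'): cv2.imwrite(f'pics/{n}11.png',optics.capture(n)[:,:,::-1])
im=cv2.imread('pics/scene11.png'); cv2.imwrite('pics/scene11c.png',cv2.resize(im[160:300,235:375],None,fx=4,fy=4))"
```

```text
clock 11.4 tool stand mm [[-137.5   -3.6]] z 0.0357 toolx ang stand 89.95 tool z [-0.002 -0.    -1.   ] j7 0.71 F [-6.75  0.43  4.44] grip 0.318
shift cm [ 1.56 -0.56 -0.17] turn z units 0.01
```

View pics/scene11c.png

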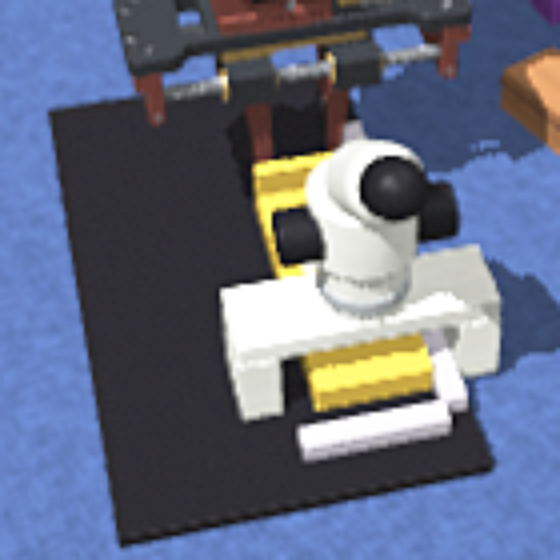

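View pics/wrist11.png

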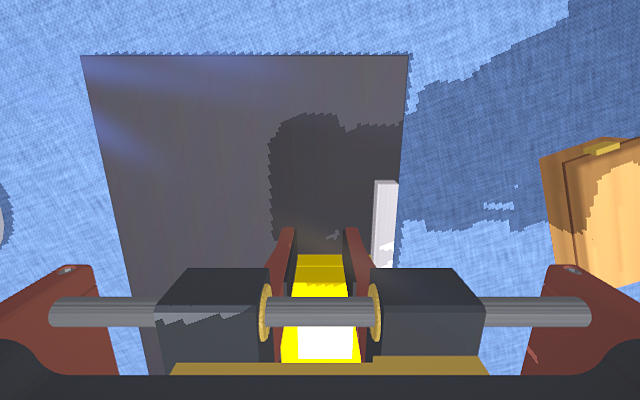

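{"method": "drive_tool", "body": {"targets": [[0.19, -0.06, 0, 0, 0, 0, 2.8], [0.19, -0.06, 0, 0, 0, 0, 2.8], [0.19, -0.06, 0, 0, 0, 0, 2.8], [0.19, -0.06, 0, 0, 0, 0, 2.8], [0.19, -0.06, 0, 0, 0, 0, 2.8], [0.14, -0.05, 0, 0, 0, 0, 2.8], [0.12, -0.04, 0, 0, 0, 0, 2.8], [0.1, -0.03, 0, 0, 0, 0, 2.8]]}}

```text
clock: 12.17
ee_pos: [0.5325, -0.0407, 0.0357]
orientation: [0.813, 0.583, -0.001, -0.001]
ft_force: [-9.1, 1.0, 6.7]
gripper_width: 0.319
```

```bash
python3 -c "
from h import *
plan(-121,-4,.034,90)
for n in ('scene',): cv2.imwrite(f'pics/{n}12.png',optics.capture(n)[:,:,::-1])
im=cv2.imread('pics/scene12.png'); cv2.imwrite('pics/scene12c.png',cv2.resize(im[160:300,235:375],None,fx=4,fy=4))"
```

```text
clock 12.17 tool stand mm [[-124.1   -3.6]] z 0.0357 toolx ang stand 89.94 tool z [-0.003 -0.    -1.   ] j7 0.72 F [-9.07  1.04  6.65] grip 0.319
shift cm [ 0.28 -0.14 -0.17] turn z units 0.01
```

View pics/scene12c.png

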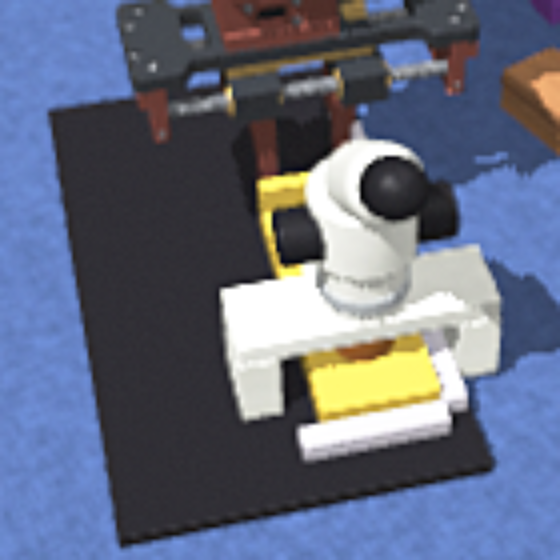

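{"method": "drive_tool", "body": {"targets": [[0.1, -0.03, 0, 0, 0, 0, 2.8], [0.1, -0.03, 0, 0, 0, 0, 2.8], [0.1, -0.03, 0, 0, 0, 0, 2.8], [0.08, -0.03, 0, 0, 0, 0, 2.8]]}}

```text
clock: 12.55
ee_pos: [0.5351, -0.0416, 0.0356]
orientation: [0.813, 0.583, -0.002, -0.001]
ft_force: [-14.8, 2.0, 12.0]
gripper_width: 0.315
```

```bash
python3 -c "
from h import *
plan(-121,-4,.034,90)"
```

```text
clock 12.55 tool stand mm [[-121.4   -3.6]] z 0.0356 toolx ang stand 89.95 tool z [-0.005 -0.    -1.   ] j7 0.72 F [-14.83   1.98  11.96] grip 0.315
shift cm [ 0.02 -0.05 -0.16] turn z units 0.01
```

{"method": "drive_tool", "body": {"targets": [[0.05, -0.02, 0, 0, 0, 0, 2.8], [0, 0, 0, 0, 0, 0, 2.8], [0, 0, 0, 0, 0, 0, 2.8]]}}

```text
clock: 12.8
ee_pos: [0.5352, -0.0415, 0.0356]
orientation: [0.813, 0.583, -0.002, -0.001]
ft_force: [-14.7, 3.0, 12.0]
gripper_width: 0.318
```

```bash
python3 -c "
from h import *
plan(-121,-4,.034,90)
for n in ('scene',): cv2.imwrite(f'pics/{n}13.png',optics.capture(n)[:,:,::-1])
im=cv2.imread('pics/scene13.png'); cv2.imwrite('pics/scene13c.png',cv2.resize(im[220:290,280:370],None,fx=7,fy=7))"
```

```text
clock 12.8 tool stand mm [[-121.4   -3.6]] z 0.0356 toolx ang stand 89.97 tool z [-0.006 -0.    -1.   ] j7 0.72 F [-14.65   3.05  12.03] grip 0.318
shift cm [ 0.02 -0.05 -0.16] turn z units 0.01
```

View pics/scene13c.png

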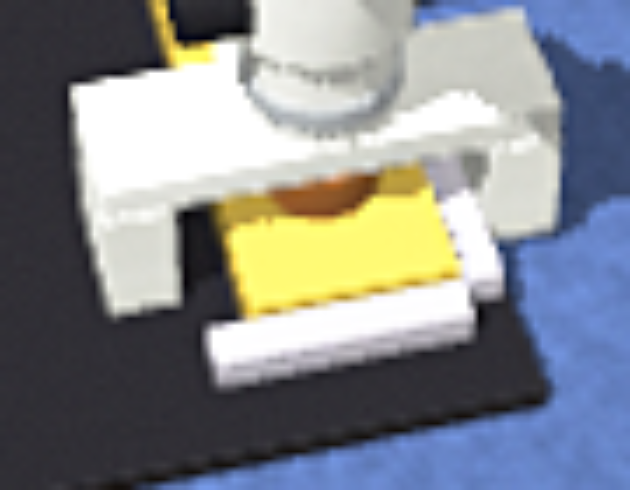

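{"method": "drive_tool", "body": {"targets": [[-0.19, 0.06, 0, 0, 0, 0, 2.8], [-0.38, 0.13, 0, 0, 0, 0, 2.8], [-0.95, 0.32, 0, 0, 0, 0, 2.8], [-1.5, 0.5, 0, 0, 0, 0, 2.8], [-1, 0.34, 1.5, 0, 0, 0, 2.8], [-0.8, 0.3, 3, 0, 0, 0, 2.8], [-0.8, 0.3, 3.5, 0, 0, 0, 2.8], [-0.8, 0.3, 3.5, 0, 0, 0, 2.8], [0, 0, 3, 0, 0, 0, 2.8], [0, 0, 0, 0, 0, 0, 2.8]]}}

```text
clock: 13.68
ee_pos: [0.4767, -0.0189, 0.186]
orientation: [0.813, 0.583, 0.003, 0.003]
ft_force: [0.8, -0.0, -0.7]
gripper_width: 0.323
```

```bash
python3 -c "
from h import *
plan(-121,-4,.034,90)
for n in ('scene','top','wrist'): cv2.imwrite(f'pics/{n}14.png',optics.capture(n)[:,:,::-1])"
```

```text
clock 13.68 tool stand mm [[-184.    -0.8]] z 0.186 toolx ang stand 89.97 tool z [ 0.009 -0.002 -1.   ] j7 0.88 F [ 0.79 -0.04 -0.74] grip 0.323
shift cm [  5.87  -2.32 -15.2 ] turn z units 0.01
```

View pics/top14.png

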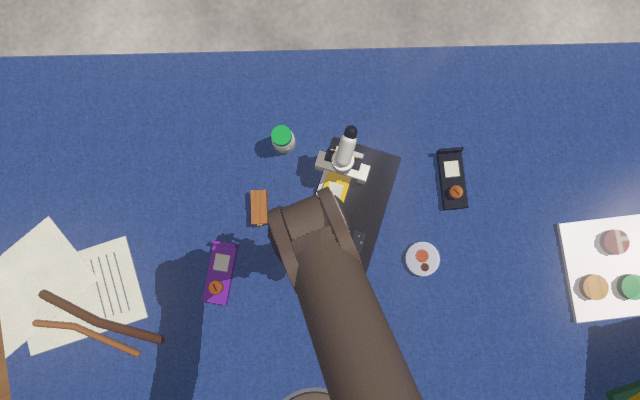

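{"method": "drive_tool", "body": {"targets": [[-0.8, -2.8, 0, 0, 0, 0, 2.8], [-0.8, -2.8, 0, 0, 0, 0, 2.8], [-0.8, -2.8, 0, 0, 0, 0, 2.8], [-0.8, -2.8, 0, 0, 0, 0, 2.8], [-0.8, -2.8, 0, 0, 0, 0, 2.8], [-0.8, -2.8, 0, 0, 0, 0, 2.8], [-0.5, -2.8, 0, 0, 0, 0, 2.8], [-0.5, -2.8, 0, 0, 0, 0, 2.8], [0, -2.8, 0, 0, 0, 0, 2.8], [0, -2, 0, 0, 0, 0, 2.8]]}}

```text
clock: 14.67
ee_pos: [0.4146, -0.2943, 0.1788]
orientation: [0.813, 0.582, -0.001, -0.001]
ft_force: [-0.6, 0.7, 0.5]
gripper_width: 0.315
```

```bash
python3 -c "
from h import *
plan(-121,-4,.034,90)
for n in ('scene','top'): cv2.imwrite(f'pics/{n}15.png',optics.capture(n)[:,:,::-1])
im=cv2.imread('pics/top15.png'); cv2.imwrite('pics/top15c.png',cv2.resize(im[125:285,270:410],None,fx=3.7,fy=3.7,interpolation=cv2.INTER_NEAREST))
im=cv2.imread('pics/scene15.png'); cv2.imwrite('pics/scene15c.png',cv2.resize(im[170:300,235:375],None,fx=4.5,fy=4.5,interpolation=cv2.INTER_NEAREST))"
```

```text
clock 14.67 tool stand mm [[-154.8 -281.6]] z 0.1788 toolx ang stand 89.8 tool z [-0.002  0.001 -1.   ] j7 1.46 F [-0.64  0.74  0.55] grip 0.315
shift cm [ 12.08  25.22 -14.48] turn z units 0.03
```

View pics/top15c.png

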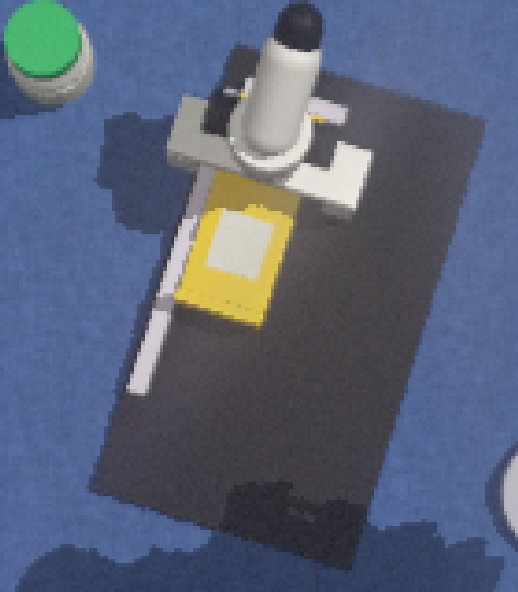

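View pics/scene15c.png

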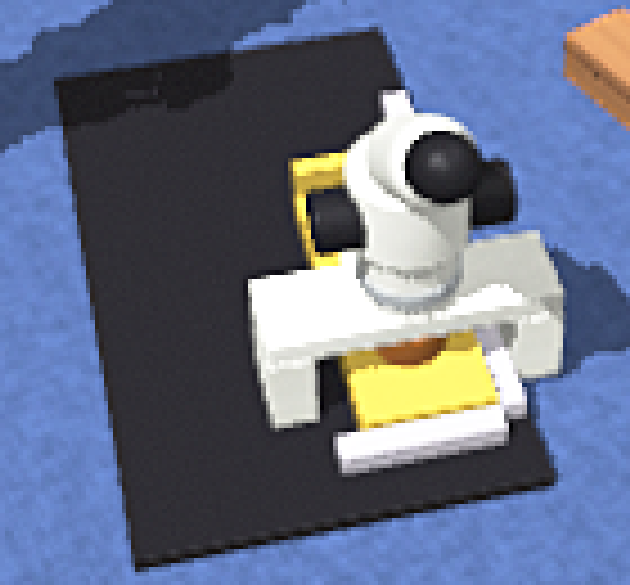

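Run:
```python
from h import *
im=cv2.imread("pics/top15.png").astype(np.float32); c=cal("top"); g=im[:,:,2]
full=lambda x,y:((x+.5)/3.7+270-.5,(y+.5)/3.7+125-.5)
t=edge(g,full(174,298),full(262,326),n=20,m=.15,w=3); r=edge(g,full(294,212),full(265,318),n=20,m=.08,w=3)
p=ray("top",[t[0]-8*t[1],t[0]+8*t[1]],.042,c); s=tos(p)*1e3; d=s[1]-s[0]; print("tail (x=-110)",s,np.degrees(np.arctan2(d[1],d[0])),t[2])
p=ray("top",[r[0]-12*r[1],r[0]+12*r[1]],.024,c); s=tos(p)*1e3; d=s[1]-s[0]; print("right (y=-30)",s,np.degrees(np.arctan2(d[1],d[0])),r[2])
im=cv2.imread("pics/scene15.png").astype(np.float32); cs=cal("scene"); fs=lambda x,y:((x+.5)/4.5+235-.5,(y+.5)/4.5+170-.5)
b=im[:,:,0]
f=edge(b,fs(365,428),fs(497,403),n=20,m=.1,w=2.5); q=ray("scene",[f[0]-10*f[1],f[0]+10*f[1]],.024,cs); print("front top (x=40) at z=.024",tos(q)*1e3,f[2])
a,bb=cv2.imread("pics/top0.png"),cv2.imread("pics/top15.png")
for n,(u,v,w) in dict(jar=(281,138,18),box=(259,208,20),).items():
    A,B=a[v-w:v+w,u-w:u+w],bb[v-w:v+w,u-w:u+w]; print(n,cv2.phaseCorrelate(A.mean(2),B.mean(2)))
a,bb=cv2.imread("pics/scene0.png"),cv2.imread("pics/scene15.png")
for n,(u,v,w) in dict(dish=(195,221,22),jar=(406,232,24),box=(378,187,20)).items():
    A,B=a[v-w:v+w,u-w:u+w],bb[v-w:v+w,u-w:u+w]; print(n,cv2.phaseCorrelate(A.mean(2),B.mean(2)))
```

```text
tail (x=-110) [[-109.69482561   14.45839703]
 [-109.75020802  -24.32961041]] -90.08180817856542 0.065630734
right (y=-30) [[-100.52700281  -29.84079593]
 [ -40.84800557  -29.61751985]] 0.21435878134450148 0.04653704
front top (x=40) at z=.024 [[ 42.57022839 -18.85493335]
 [ 42.82486021  19.96311064]] 0.043174356
jar ((0.02893145228366123, -0.07876131989494439), 0.9724613516875027)
box ((-0.08276416453118784, -0.07235629379939823), 0.9805993319264644)
dish ((0.48342490277364547, 0.42169475930218425), 0.9593549242996796)
jar ((-0.00861477931025334, -0.005376574644554211), 1.0014599232588564)
box ((-0.00813281356633766, 0.014842156078000102), 0.9929412343007832)
```

```bash
python3 -c "
from plant import ctrl
o=ctrl.get_obs(); print(o['clock'],o['qd'].round(3),o['ft_force']); print(ctrl.close_job())"
```

```text
14.7667 [-0.032 -0.025 -0.054  0.043 -0.033 -0.004 -0.036] [0.08403208 0.19790572 0.02338281]
the job is handed in; nothing more can be done
None
```

The carrier is seated against the side fence and the end stop, and the job was handed in at 14.8 s; it reported no verdict. I pushed it sideways with both open fingers until it squared up on the fence. I then turned the gripper 90° and pushed the tail under the bridge until the force rose to about 15 N at the stop.

**Step 1 check:** after the sideways push, the wrist camera put the carrier less than 1 mm from its fence position. It was parallel within about 0.3°, with x near -121 mm.

**Final check, top view:**

| Measure | Seen | Ideal |
|---|---|---|
| Tail end, x | -109.7 mm | -110 mm |
| Right side, y | -29.7 mm | -30 mm |
| Skew | 0.1–0.2° | 0° |

**Bystanders:** the jar and slide box did not move, within 0.1 pixel. The dish read 0.6 pixel, about 1 mm, which I put down to the robot's shadow.

**Robot:** it finished well clear of everything, at about 0.2 N on the wrist. Its joints were still settling at up to 0.05 rad/s.

**Disagreement:** the scene camera put the carrier's front edge at x = 42.6 mm instead of 40 mm. The stop borders that edge and the camera is good to about 2 mm, so I trusted the top view and the force at the stop.

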